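Sweep the packing plate and interlock the display-rail channels

ROBOT

A 6-joint arm with a two-finger parallel gripper is mounted at the origin on the work surface. World frame = base frame: x ahead of the robot, y to its left, z up, the work surface at z = 0. Lengths are in mm, angles in degrees, forces in N, time in s.
With the tool pointing down it reaches from about 300 to 775 mm from the base axis. Payload 14.6 kg.
Tool frame: the origin (TCP) lies at the very end of the fingers, on their centre line; the grasp point (between the pads) lies 19 mm behind it; z points along the fingers, y is the line along which they close (so a half turn about z gives the same grasp; the last joint's range is limited). The gripper opens to 85 mm and grips with 20 to 120 N. Pads are 22 mm wide; open, the fingers measure 114 mm over their backs; the gripper's body (76 mm by 85 mm) begins 54 mm behind the grasp point. The pads swing forward as they close: fully open they stand 13 mm farther back than shut.
Start: joints at [-76.352, 17.183, 87.147, -0, 75.671, -3.816], TCP at [165.049, -524.641, 231.281] pointing down, gripper open.
Joint ranges: [-173.82, 173.82], [-45.26, 126.66], [13.44, 144.39], [-59.66, 239.66], [0, 175.72], [-146.38, 146.38]. Speed limits (degrees/s): [127.2, 127.2, 147.25, 180, 180, 180].

INTERFACE

Orientations are given as [roll, pitch, yaw] about the fixed x, y, z axes, in that order (R = Rz(yaw) Ry(pitch) Rx(roll)).
In Python, from plant import arm, eyes, models gives the robot as it stands.
- The arm moves only by the shell command python3 -m jog 'ROWS' [FORCE]. ROWS is JSON, one flat list of numbers, 7 for each row, row after row: the opening in per cent of the stroke, from 0 (shut) to 100 (fully open), then the shift along the world's x, y, z in mm, then the turn, a rotation vector about the world's x, y, z in degrees. In form: [fingers, tx, ty, tz, rx, ry, rz, fingers, tx, ty, tz, rx, ry, rz, ...]. A call has 1 to 20 rows; each row shifts and turns the commanded pose from where the row before left it; what a row does not reach is not made up. A row lasts 1/8 s, in which the tool goes at most 62.5 mm and 10.7 degrees, less where a joint would pass 70% of its speed; a pose out of reach is approached as far as the arm can. A call with a gripper value outside its range is refused whole. The fingers move at their own pace and stop on an object; FORCE is the grip in N (left out, the last holds). Time passes only in rows, so rows that do not move let the fingers close. It gives the time, the measured TCP pose, the force, the opening and the grip force at its end, in the units of the state.
- arm.state(): the state, without advancing time (a new reading comes with each control period).
- eyes.read_camera(name): name is "scene" or "top" or "wrist"; returns the picture (480x640x3 uint8, red, green, blue); there is no depth.
- eyes.calibration(name): a dict with "fx", "fy", "cx", "cy" (pixels), "position" and "rotation" of the camera in the world. Camera axes: x right, y up, looking along -z (the intrinsics and any distortion apply to the point x, -y, -z); pixel columns grow to the right and rows downward; lengths in mm; the calibration is good to about 2 mm. A picture is of the moment at which its call begins: read the wrist's pose just before it. calibration takes no time and is no camera call; for the wrist camera it gives the pose at the moment of the call.
- arm.hand_in(): hands the job in; it is judged then, once.
Trained networks look in the newest picture that a camera, given by its name, has taken for a name from the list of things; names that differ only in an ending like _2 or _b are one class to them, and where a whole thing is asked for, a point or a joint stands for the part that bears it (a point fixed in the world has none). Each returns a list of dicts, best first, with "p" (0 to 1); they miss things now and then, are a little off and sometimes report something else, mostly with a low value. They report only what shows in the picture. A call takes as long as a camera call. They do not tell look-alikes from the thing itself.
- models.trace(label, camera): "pixels" (480x640 bool, what is visible of it) and "box" ([left, top, width, height] in pixels, round what is visible of it).
- models.mark_of(label, camera): "location" ([row, column] in pixels: a listed point, or the origin of a listed thing).
The state is a dict: "time": time; "joint_positions": joint angles; "qvel": joint speeds; "tau": joint torques, N m; "tcp_pos": TCP position; "tcp_rot": TCP orientation; "ft_force": force on the tool from outside, world axes, zero at the start; "torque": the same for the moment, N m; "width": opening from 0.0 (shut) to 1.0 (fully open); "grasp_force": force on a finger pad.
Only numpy, scipy, OpenCV 4.12 (cv2) and the standard library are available. Lean on these libraries where they do the work, as an engineer would, in place of code of your own. Each camera call takes 0.05 s, during which the arm holds its last target. There are 200 camera calls.

TASK

First take the scraper and sweep every sawn stub off the packing plate into the trough along its far edge, never touching a stub with the fingers, and stand the scraper back upright on its rubber mat. Then lay the three open-up channels squarely on the three dark bays of the plate, lengthwise across the row and centred to within about 5 mm, and set each open-down channel over the gap between two neighbours, so that its flanges drop fully into both of them and it sits level. Leave the jar, loupe, dish and screwdriver where they are.

Things in the scene. Friction and masses are not known exactly. Their poses are not given: they have to be found in the camera images.
- plate: fixed aluminium packing plate on the bench, 120 mm (its own x) by 270 mm (y), top 20 mm above the bench, no rim; origin at the centre of its underside. Its x points to its far edge, along which, beyond the edge, runs a sunken steel trough
- trough (a point): centre of the trough's floor (4 mm above the bench), 90 mm along +x from the plate's centre; inside 62 mm (x) by 270 mm (y), straight below the plate's far edge; its outer wall is 34 mm high, its end walls 26 mm. Axes as the plate
- mat: fixed black rubber mat, 60 mm (x) by 180 mm (y), 3 mm thick, in front of the plate: the scraper's place. Origin at the centre of its underside
- mat_c (a point): centre of the mat's upper face (3 mm above the bench), axes as the mat
- scraper_c (a point): hand scraper standing on the mat, its point 36 mm above its lower edge. Grey blade below: 12 mm thick (x), 120 mm long (y), 28 mm high; wooden handle block above it: 26 mm thick (x), 70 mm long (y), from 28 to 72 mm above the lower edge. About 150 g
- bay0 (a point): centre of bay 0 of three: a dark rectangle 92 by 64 mm, flush with the plate's top (20 mm above the bench); bays lie in a row along the plate's y, 90 mm apart. Axes as the plate: an open-up channel lies here with its length along x, leaving 30 mm between neighbours
- bay1 (a point): centre of bay 1 of three: a dark rectangle 92 by 64 mm, flush with the plate's top (20 mm above the bench); bays lie in a row along the plate's y, 90 mm apart. Axes as the plate: an open-up channel lies here with its length along x, leaving 30 mm between neighbours
- bay2 (a point): centre of bay 2 of three: a dark rectangle 92 by 64 mm, flush with the plate's top (20 mm above the bench); bays lie in a row along the plate's y, 90 mm apart. Axes as the plate: an open-up channel lies here with its length along x, leaving 30 mm between neighbours
- bridge0 (a point): point on the plate's top midway between bay 0 and bay 1 (45 mm from each), axes as the plate: an open-down channel bridges the gap here, length along x; when seated its flange tips stand on the webs of the two open-up channels, so its lower edge is 4 mm above the plate's top
- bridge1 (a point): point on the plate's top midway between bay 1 and bay 2 (45 mm from each), axes as the plate: an open-down channel bridges the gap here, length along x; when seated its flange tips stand on the webs of the two open-up channels, so its lower edge is 4 mm above the plate's top
- up1_c (a point): aluminium channel section, 80 mm long (its own x), 60 mm wide (y), 24 mm high (z), web and two flanges all 4 mm thick, lying open side up (web at the bottom); the point is its centre, 12 mm above its lower face. About 86 g
- up2_c (a point): aluminium channel section, 80 mm long (its own x), 60 mm wide (y), 24 mm high (z), web and two flanges all 4 mm thick, lying open side up (web at the bottom); the point is its centre, 12 mm above its lower face. About 86 g
- up3_c (a point): aluminium channel section, 80 mm long (its own x), 60 mm wide (y), 24 mm high (z), web and two flanges all 4 mm thick, lying open side up (web at the bottom); the point is its centre, 12 mm above its lower face. About 86 g
- down1_c (a point): the same aluminium channel section, 80 mm long (its own x), 60 mm wide (y), 24 mm high (z), web and two flanges all 4 mm thick, lying open side down (web on top); the point is its centre, 12 mm above its flange tips. About 86 g. One or two of these are present
- down2_c (a point): the same aluminium channel section, 80 mm long (its own x), 60 mm wide (y), 24 mm high (z), web and two flanges all 4 mm thick, lying open side down (web on top); the point is its centre, 12 mm above its flange tips. About 86 g. One or two of these are present
- chip1_c (a point): loose sawn aluminium stub, 20 by 16 by 12 mm, 10 g, lying on the plate at the start; the point is its centre. Two to four are present
- chip2_c (a point): loose sawn aluminium stub, 20 by 16 by 12 mm, 10 g, lying on the plate at the start; the point is its centre. Two to four are present
- chip3_c (a point): loose sawn aluminium stub, 20 by 16 by 12 mm, 10 g, lying on the plate at the start; the point is its centre. Two to four are present
- chip4_c (a point): loose sawn aluminium stub, 20 by 16 by 12 mm, 10 g, lying on the plate at the start; the point is its centre. Two to four are present
- jar: small amber jar, 44 mm across, 60 mm high: a bystander, leave it alone; origin under its centre
- loupe: black eyeglass loupe, 32 mm across, 30 mm high: a bystander, leave it alone; origin under its centre
- dish: clear dish, 70 mm across, 25 mm high: a bystander, leave it alone; origin under its centre
- driver: screwdriver, 150 mm long, lying beyond the plate: a bystander, leave it alone; origin under its centre
Things that resemble listed ones, but are neither listed nor needed, are in the scene too. What is shaped like the part that bears scraper_c but blue or green is not meant.

How it is judged:
By the outcome, as a careful person would: the job done as asked, in the order asked, and still so for the second after the job is handed in, with the robot touching nothing.
Of down1, down2 only 1 to 2 are there at a start; the rules pass over those that are not, and their reading is None.
Of chip1, chip2, chip3, chip4 only 2 to 4 are there at a start; the rules pass over those that are not, and their reading is None.
At some moment in a run one of up1, up2, up3, down1, down2 may be knocked a few centimetres aside while the robot is not near it.
It also fails if it takes over 210 s, if anything falls off the work surface, if the arm or the gripper's body presses on something with over 40 N, if the wrist force passes 120 N, or if a joint passes its speed limit or range.

## Working session

There is one attempt and no reset: what is moved stays moved. The work goes in short steps, Python scripts to look and compute and a shell command to move; the robot and the scene stay as the last step left them, time stands still between calls to the robot, and variables do not carry over. Pictures are saved under pics/ and viewed, at most 14 in all, crops included, and the job is handed in when it is done.

```bash
ls; mkdir -p pics; cat > h.py <<'E'
import numpy as np, cv2
from plant import arm, eyes, models
def snap(cam,fn=None):
    im=eyes.read_camera(cam); c=eyes.calibration(cam)
    if fn: cv2.imwrite('pics/'+fn,cv2.cvtColor(im,cv2.COLOR_RGB2BGR))
    return im,c
def ray(c,r,col):
    # pixel -> world ray
    p=np.array([(col-c['cx'])/c['fx'],-(r-c['cy'])/c['fy'],-1.])
    return np.array(c['position']),np.array(c['rotation'])@p
def at(c,r,col,z):
    o,d=ray(c,r,col); return o+d*(z-o[2])/d[2]
def proj(c,P):
    q=np.array(c['rotation']).T@(np.array(P)-np.array(c['position']))
    return c['cy']-c['fy']*q[1]/-q[2], c['cx']+c['fx']*q[0]/-q[2]
E
python3 - <<'E'
from h import *
print(arm.state())
for cam in ['top','scene']:
    im,c=snap(cam,cam+'0.png'); print(cam,c)
im,c=snap('top')
Z=dict(plate=0,trough=4,mat_c=3,scraper_c=39,bay0=20,bay1=20,bay2=20,bridge0=20,up1_c=12,down1_c=12,chip1_c=26,jar=0,loupe=0,dish=0,driver=0)
for k,z in Z.items():
    print(k,[(round(m['p'],2),np.round(m['location']).tolist(),np.round(at(c,*m['location'],z)[:2]).tolist()) for m in models.mark_of(k,'top')[:8]])
E
```

```text
pics
{'time': 0.0, 'joint_positions': array([-7.63526956e+01,  1.72166723e+01,  8.71821897e+01,  3.65251392e-04,
        7.56721591e+01, -3.81735570e+00]), 'qvel': array([ 0.0179201 ,  0.05117271, -0.00950683,  0.04814117, -0.05423986,
        0.04260283]), 'tau': array([-4.21554549e-03, -5.43496406e+01, -3.61794305e+01, -2.60113566e-04,
        3.93349314e-03, -3.47270304e-05]), 'tcp_pos': array([ 164.98990452, -524.40364164,  230.69738268]), 'tcp_rot': array([-1.79929160e+02, -5.08130160e-03,  1.74645663e+01]), 'ft_force': array([ 0.66391638,  0.17473304, -0.57402739]), 'torque': array([ 0.01544063, -0.04243059,  0.06290369]), 'grasp_force': 0.0, 'width': 1.0026815328607872}
top {'fx': 555.7285318538142, 'fy': 555.7285318538142, 'cx': 313.34054927940736, 'cy': 244.06630691375545, 'position': array([ 304.70414071,   -3.52598516, 1406.63656452]), 'rotation': array([  9.96224781,   0.13283588, -89.26008528])}
scene {'fx': 465.39780732627, 'fy': 465.39780732627, 'cx': 322.01735835968964, 'cy': 241.24588309140424, 'position': array([ 988.78708725, -512.58777913,  711.93776388]), 'rotation': array([45.96337342,  0.81488629, 42.79922103])}Traceback (most recent call last):
  File "<stdin>", line 8, in <module>
  File "h.py", line 12, in at
    o,d=ray(c,r,col); return o+d*(z-o[2])/d[2]
                                          ~^^^
IndexError: invalid index to scalar variable.
```

```bash
sed -i 's/^def snap/from scipy.spatial.transform import Rotation as Ro\ndef snap/; s/c=eyes.calibration(cam)$/c=dict(eyes.calibration(cam)); c["rotation"]=Ro.from_euler("xyz",c["rotation"],degrees=True).as_matrix()/' h.py
python3 - <<'E'
from h import *
im,c=snap('top')
Z=dict(plate=0,trough=4,mat_c=3,scraper_c=39,bay0=20,bay1=20,bay2=20,bridge0=20,up1_c=12,down1_c=12,chip1_c=26,jar=0,loupe=0,dish=0,driver=0)
for k,z in Z.items():
    print(k,[(round(m['p'],2),np.round(m['location']).tolist(),np.round(at(c,*m['location'],z)[:2]).tolist()) for m in models.mark_of(k,'top')[:8]])
E
```

```text
plate [(0.59, [222.0, 312.0], [609.0, 6.0]), (0.52, [287.0, 428.0], [446.0, -289.0])]
trough [(0.67, [192.0, 319.0], [689.0, -9.0]), (0.59, [222.0, 272.0], [607.0, 110.0])]
mat_c [(0.7, [291.0, 304.0], [431.0, 25.0]), (0.6, [296.0, 303.0], [418.0, 27.0])]
scraper_c [(0.93, [296.0, 308.0], [416.0, 14.0]), (0.74, [295.0, 305.0], [417.0, 22.0]), (0.59, [359.0, 420.0], [267.0, -259.0]), (0.17, [265.0, 148.0], [487.0, 412.0])]
bay0 [(0.82, [226.0, 316.0], [596.0, -4.0]), (0.81, [223.0, 347.0], [604.0, -83.0]), (0.65, [226.0, 280.0], [593.0, 89.0])]
bay1 [(0.82, [226.0, 316.0], [596.0, -4.0]), (0.81, [223.0, 347.0], [604.0, -83.0]), (0.65, [226.0, 280.0], [593.0, 89.0])]
bay2 [(0.82, [226.0, 316.0], [596.0, -4.0]), (0.81, [223.0, 347.0], [604.0, -83.0]), (0.65, [226.0, 280.0], [593.0, 89.0])]
bridge0 [(0.96, [225.0, 302.0], [596.0, 32.0]), (0.67, [220.0, 333.0], [610.0, -46.0])]
up1_c [(0.77, [227.0, 422.0], [597.0, -273.0]), (0.68, [296.0, 302.0], [418.0, 30.0])]
down1_c [(0.8, [264.0, 148.0], [494.0, 421.0])]
chip1_c [(0.48, [229.0, 358.0], [588.0, -110.0]), (0.21, [224.0, 324.0], [599.0, -22.0])]
jar [(0.82, [261.0, 484.0], [514.0, -433.0])]
loupe [(0.66, [316.0, 382.0], [370.0, -172.0])]
dish [(0.96, [175.0, 184.0], [733.0, 345.0]), (0.28, [267.0, 146.0], [488.0, 431.0])]
driver [(0.67, [152.0, 308.0], [800.0, 19.0])]
```

View pics/top0.png

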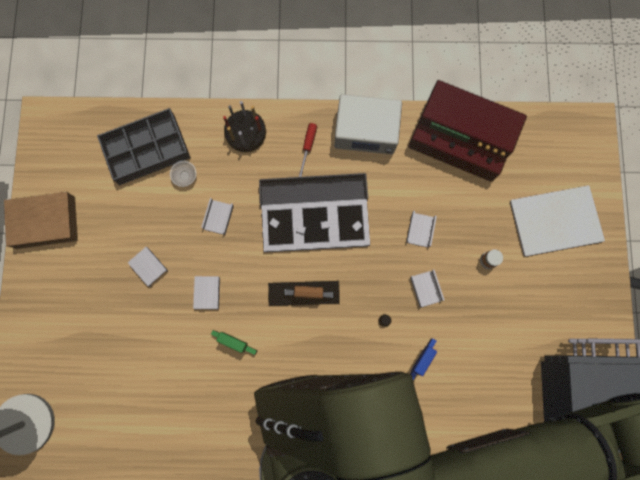

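View pics/scene0.png

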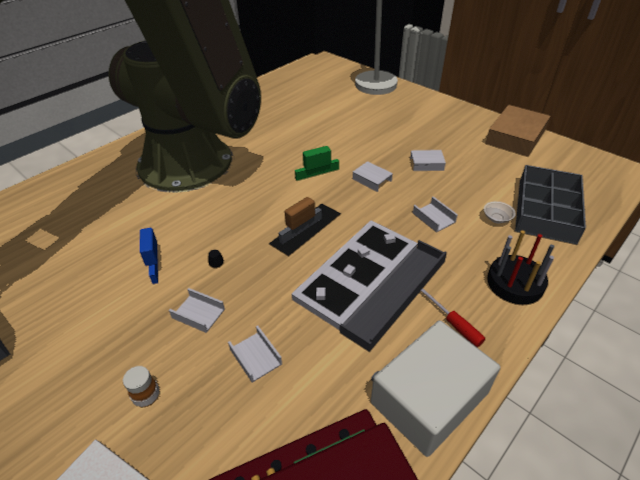

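The top view shows the plate (rows 200–248, cols 262–369) with four stubs. The scraper is on the mat at about (293,304). Open-up channels are at (217,217), (229,421) and (288,427), and open-down ones at (266,147) and (292,206). The blue and green scrapers are decoys. The scene view agrees. Next I'll move over the plate for a closer look.

```bash
python3 -m jog '[100,37,58,20,0,0,8,100,37,58,20,0,0,8,100,37,58,20,0,0,8,100,37,58,20,0,0,8,100,37,58,20,0,0,8,100,37,58,20,0,0,8,100,37,58,20,0,0,8,100,37,58,20,0,0,8,100,37,58,20,0,0,8,100,0,0,0,0,0,0.5,100,0,0,0,0,0,0,100,0,0,0,0,0,0]'
python3 - <<'E'
from h import *
im,c=snap('wrist','w1.png'); print(c)
Z=dict(plate=0,trough=4,mat_c=3,scraper_c=39,bay0=20,bridge0=20,up1_c=12,chip1_c=26)
for k,z in Z.items():
    print(k,[(round(m['p'],2),np.round(m['location']).tolist(),np.round(at(c,*m['location'],z)[:2]).tolist()) for m in models.mark_of(k,'wrist')[:8]])
E
```

```text
time: 2.5
tcp_pos: [455.0, -70.3, 388.1]
tcp_rot: [-180.0, 0.0, 89.8]
ft_force: [0.3, 0.3, -0.1]
width: 1.001
grasp_force: 0.0
{'fx': 330.8958224723345, 'fy': 330.8958224723345, 'cx': 321.91002716965625, 'cy': 240.240696019862, 'position': array([ 4.55833322e+02, -5.53400363e-02,  5.30196241e+02]), 'rotation': array([[ 9.99995964e-01,  2.69336306e-03,  9.04530620e-04],
       [-2.83933286e-03,  9.58863999e-01,  2.83851668e-01],
       [-1.02806250e-04, -2.83853091e-01,  9.58867776e-01]])}
plate [(0.89, [143.0, 417.0], [601.0, -1.0]), (0.75, [311.0, 313.0], [439.0, -289.0])]
trough [(0.77, [140.0, 479.0], [695.0, 3.0])]
mat_c [(0.93, [123.0, 300.0], [423.0, 27.0]), (0.89, [122.0, 304.0], [428.0, 30.0]), (0.23, [140.0, 474.0], [688.0, 2.0])]
scraper_c [(0.62, [310.0, 204.0], [260.0, -265.0])]
bay0 [(0.95, [204.0, 418.0], [606.0, -93.0]), (0.94, [144.0, 417.0], [596.0, -4.0]), (0.63, [123.0, 302.0], [427.0, 27.0]), (0.6, [75.0, 416.0], [587.0, 90.0])]
bridge0 [(0.73, [109.0, 420.0], [598.0, 45.0]), (0.72, [202.0, 418.0], [605.0, -90.0]), (0.55, [174.0, 416.0], [599.0, -47.0])]
up1_c [(0.63, [305.0, 403.0], [596.0, -271.0])]
chip1_c [(0.18, [146.0, 415.0], [592.0, -5.0])]
```

View pics/w1.png

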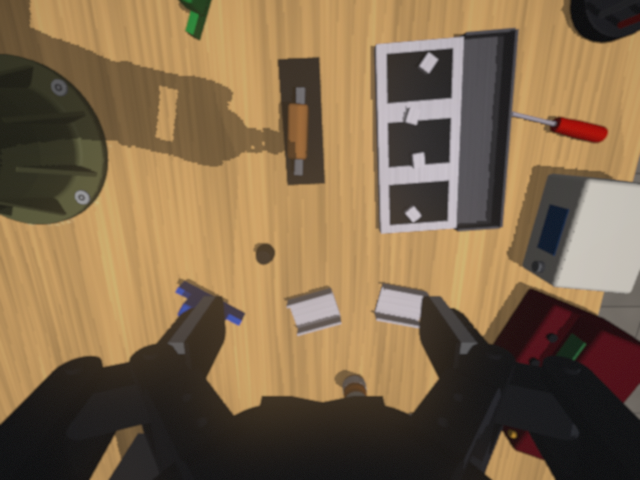

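The wrist view shows the plate with its bays at about (417,75/144/204) and four stubs at (428,62), (411,115), (419,159) and (413,214). The scraper is at (298,130), and two open-up channels are at (314,311) and (400,305). Next I'll fit precise rectangles.

```bash
cat >> h.py <<'E'
def rect(c,mask,z):
    "min-area rectangle of the largest blob, on the plane z: centre, (long,short), yaw of long side"
    cs,_=cv2.findContours(mask.astype(np.uint8),cv2.RETR_EXTERNAL,cv2.CHAIN_APPROX_NONE)
    k=max(cs,key=len)[:,0]
    P=np.array([at(c,v,u,z)[:2] for u,v in k],np.float32)
    b=cv2.boxPoints(cv2.minAreaRect(P)); e=[b[1]-b[0],b[2]-b[1]]; l=[np.linalg.norm(x) for x in e]
    d=e[int(l[1]>l[0])]
    return np.round(b.mean(0),1).tolist(),np.round(sorted(l)[::-1],1).tolist(),round(float(np.degrees(np.arctan2(d[1],d[0]))%180),1)
def traces(c,cam,labels):
    for k,z in labels.items():
        for m in models.trace(k,cam)[:6]:
            if m['p']>.25: print(cam,k,round(m['p'],2),m['box'],z,rect(c,m['pixels'],z))
def warp(im,c,z,x0,x1,y0,y1,s=2):
    "rectified picture of plane z: rows = -x, cols = -y, s px/mm"
    W=np.array([[x1,y1],[x1,y0],[x0,y0],[x0,y1]],float)
    src=np.float32([proj(c,[a,b,z])[::-1] for a,b in W]); dst=np.float32([[(y1-b)*s,(x1-a)*s] for a,b in W])
    return cv2.warpPerspective(im,cv2.getPerspectiveTransform(src,dst),(int((y1-y0)*s),int((x1-x0)*s)))
E
python3 - <<'E'
from h import *
im,c=snap('wrist')
traces(c,'wrist',dict(plate=20,mat=3,scraper_c=75,up1_c=24,chip1_c=32))
hsv=cv2.cvtColor(im,cv2.COLOR_RGB2HSV)
print(hsv[130,298],hsv[130,340],hsv[97,300])
w=warp(im,c,20,520,760,-150,150); cv2.imwrite('pics/plate.png',w[...,::-1])
g=cv2.cvtColor(w,cv2.COLOR_RGB2GRAY)
im2,ct=snap('top'); traces(ct,'top',dict(plate=20,mat=3,scraper_c=75,up1_c=24,down1_c=24))
# handle by colour
m=np.zeros((480,640),bool); b=im[90:170,284:314].astype(int); m[90:170,284:314]=(b[...,0]-b[...,2]>50)
print('handle',rect(c,m,75))
E
```

```text
wrist plate 0.97 [371.8, 29.8, 144.1, 203.2] 20 ([633.2999877929688, 1.2999999523162842], [281.0, 197.0], 94.0)
wrist mat 0.95 [277.2, 58.7, 46.7, 128.7] 3 ([425.3999938964844, 26.100000381469727], [179.60000610351562, 60.099998474121094], 92.2)
wrist mat 0.27 [371.2, 28.3, 147.2, 206.5] 3 ([639.0999755859375, 1.2000000476837158], [290.20001220703125, 203.60000610351562], 94.2)
wrist scraper_c 0.9 [180.2, 0.0, 32.9, 39.6] 75 ([305.70001220703125, 141.8000030517578], [40.70000076293945, 39.099998474121094], 90.0)
wrist scraper_c 0.84 [284.2, 89.0, 27.1, 85.8] 75 ([424.0, 12.5], [108.5, 27.100000381469727], 88.3)
wrist scraper_c 0.59 [172.0, 279.8, 69.3, 49.0] 75 ([248.10000610351562, -223.3000030517578], [59.400001525878906, 37.70000076293945], 40.3)
wrist up1_c 0.59 [376.4, 285.7, 49.2, 44.3] 24 ([587.4000244140625, -266.5], [83.0999984741211, 71.30000305175781], 169.2)
wrist chip1_c 0.44 [403.7, 206.2, 14.9, 16.7] 32 ([592.9000244140625, -104.69999694824219], [22.200000762939453, 14.300000190734863], 131.6)
[ 15 157 154] [ 18 124 203] [170   7 114]
top plate 0.69 [257.7, 168.9, 108.
[... 211 characters left out ...]
998779296875, -258.79998779296875], [118.5, 33.70000076293945], 146.9)
top scraper_c 0.7 [213.1, 330.4, 43.6, 24.6] 75 ([300.29998779296875, 189.89999389648438], [114.9000015258789, 27.0], 68.0)
top scraper_c 0.49 [284.7, 289.9, 21.8, 10.9] 75 ([420.20001220703125, 41.400001525878906], [55.099998474121094, 26.399999618530273], 90.7)
top down1_c 0.65 [126.3, 245.5, 42.3, 40.3] 24 ([484.8999938964844, 417.6000061035156], [85.80000305175781, 62.400001525878906], 42.7)
top down1_c 0.28 [295.9, 226.7, 9.0, 9.0] 24 ([583.4000244140625, 34.599998474121094], [20.700000762939453, 20.299999237060547], 0.9)
handle ([424.20001220703125, 13.600000381469727], [68.30000305175781, 24.799999237060547], 88.3)
```

View pics/plate.png

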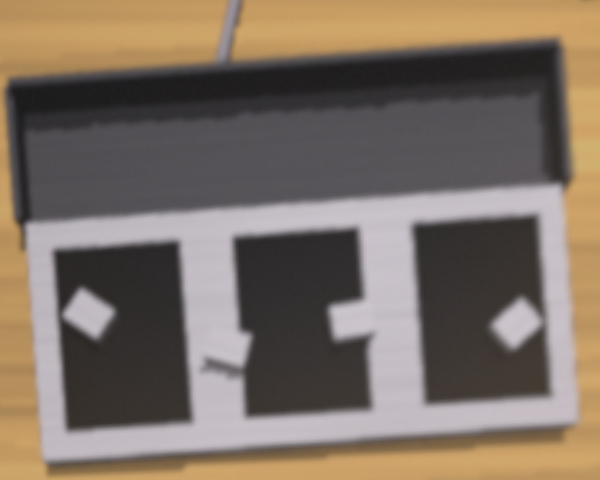

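```bash
python3 -m jog '[100,-10,28,-40,0,0,-1.5,100,-10,28,-45,0,0,0,100,-11,28,-45,0,0,0,100,0,0,-45,0,0,0,100,0,0,-45,0,0,0,100,0,0,-40,0,0,0,100,0,0,0,0,0,0,100,0,0,0,0,0,0]' 60
python3 - <<'E'
from h import *
im,c=snap('wrist')
traces(c,'wrist',dict(mat=3,scraper_c=75))
b=im.astype(int); h=cv2.cvtColor(im,cv2.COLOR_RGB2HSV); print(arm.state()['tcp_pos'],arm.state()['tcp_rot'])
cv2.imwrite('pics/w2.png',im[...,::-1])
E
```

```text
time: 4.55
tcp_pos: [425.3, 14.7, 129.8]
tcp_rot: [179.9, 0.0, 88.5]
ft_force: [-0.1, 0.2, 0.5]
width: 0.999
grasp_force: 0.0
wrist mat 0.97 [274.7, 97.5, 85.1, 217.9] 3 ([425.5, 26.5], [179.5, 60.70000076293945], 92.3)
wrist scraper_c 0.92 [294.5, 159.2, 47.5, 150.3] 75 ([423.3999938964844, 27.399999618530273], [98.0999984741211, 26.5], 86.4)
wrist scraper_c 0.91 [115.5, 458.5, 45.0, 21.5] 75 ([277.3999938964844, -160.39999389648438], [27.899999618530273, 25.899999618530273], 57.2)
wrist scraper_c 0.87 [62.8, 0.0, 80.2, 71.5] 75 ([316.5, 141.10000610351562], [40.29999923706055, 32.79999923706055], 178.5)
[425.27033138  14.69171782 129.77056185] [1.79854984e+02 3.13900012e-03 8.84622463e+01]
```

View pics/w2.png

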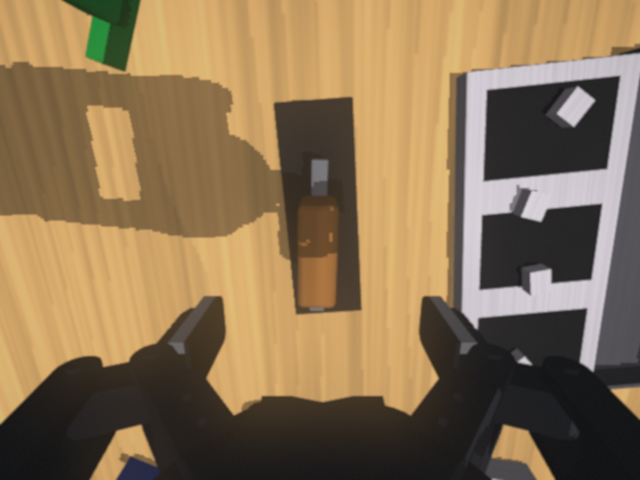

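The handle (rows 195–310, col 318) is centred between the fingers, so I'll descend and grip.

```bash
python3 -m jog '[100,-0.5,-1,-30,0,0,0,100,0,0,-30,0,0,0,100,0,0,-20,0,0,0,100,0,0,-10,0,0,0,100,0,0,0,0,0,0,0,0,0,0,0,0,0,0,0,0,0,0,0,0,0,0,0,0,0,0,0,0,0,0,0,0,0,0,0,0,0,0,0,0,0,0,0,0,0,0,0,0,0,0,0,0,0,0,0,0,0,0,0,0,0,0]' 60
```

```text
time: 6.32
tcp_pos: [424.2, 13.7, 38.6]
tcp_rot: [180.0, -0.0, 88.5]
ft_force: [-2.1, 0.0, 7.1]
width: 0.296
grasp_force: 63.0
```

```bash
python3 -m jog '[0,0,0,15,0,0,0,0,0,0,30,0,0,0,0,0,0,30,0,0,0,0,32,12,0,0,0,2,0,32,13,0,0,0,2,0,32,13,0,0,0,1.5,0,31,12,0,0,0,0,0,0,0,0,0,0,0,0,0,0,0,0,0,0]'
python3 - <<'E'
from h import *
im,c=snap('wrist','w3.png'); s=arm.state(); print(s['tcp_pos'],s['tcp_rot'])
ip,ct=snap('scene','s3.png')
E
```

```text
time: 7.45
tcp_pos: [550.5, 63.6, 113.5]
tcp_rot: [-180.0, 0.0, 94.0]
ft_force: [-0.1, -0.5, -2.1]
width: 0.294
grasp_force: 62.0
[550.43317253  63.51723244 113.57689956] [-1.79976064e+02  3.31507402e-03  9.39546541e+01]
```

View pics/w3.png

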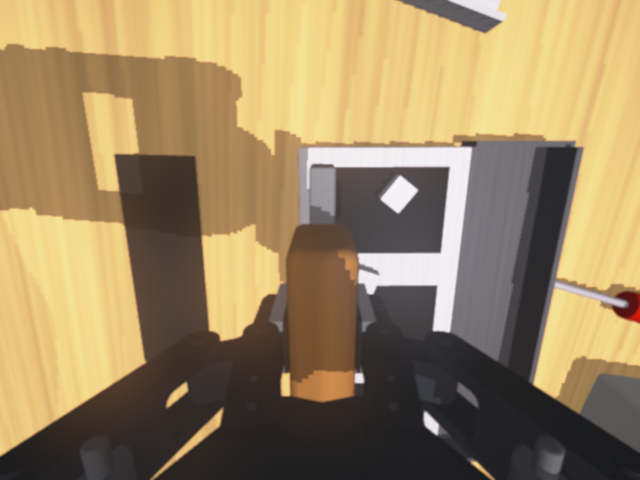

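The blade (cols 310–335) lies parallel to the plate's edge and clear behind the stub at (398,193). I'll lower it.

```bash
python3 -m jog '[0,0.5,0,-20,0,0,0,0,0,0,-20,0,0,0,0,0,0,-10,0,0,0,0,0,0,-4,0,0,0,0,0,0,-2,0,0,0,0,0,0,0,0,0,0,0,0,0,0,0,0,0]'
python3 -m jog '[0,6,0.4,0,0,0,0,0,6,0.4,0,0,0,0,0,6,0.4,0,0,0,0,0,6,0.4,0,0,0,0,0,6,0.4,0,0,0,0,0,6,0.4,0,0,0,0,0,6,0.4,0,0,0,0,0,6,0.4,0,0,0,0,0,6,0.4,0,0,0,0,0,6,0.4,0,0,0,0,0,6,0.4,0,0,0,0,0,6,0.4,0,0,0,0,0,6,0.4,0,0,0,0,0,6,0.4,0,0,0,0,0,6,0.4,0,0,0,0,0,6,0.4,0,0,0,0,0,6,0.4,0,0,0,0,0,6,0.4,0,0,0,0,0,0,0,0,0,0,0]'
```

```text
time: 8.43
tcp_pos: [551.7, 63.8, 57.7]
tcp_rot: [180.0, -0.0, 94.0]
ft_force: [-0.3, -0.1, -1.5]
width: 0.295
grasp_force: 62.0
time: 10.8
tcp_pos: [659.8, 70.9, 57.2]
tcp_rot: [180.0, 0.0, 94.0]
ft_force: [0.4, -0.2, -1.4]
width: 0.3
grasp_force: 62.0
```

```bash
python3 -m jog '[0,0,0,20,0,0,0,0,0,0,30,0,0,0,0,-20,-28,10,0,0,0,0,-20,-28,0,0,0,0,0,-20,-28,0,0,0,0,0,-20,-28,0,0,0,0,0,-19,-28,0,0,0,0,0,0,0,0,0,0,0,0,0,0,0,0,0,0]'
python3 - <<'E'
from h import *
im,c=snap('wrist','w4.png'); s=arm.state(); print(s['tcp_pos'],s['tcp_rot'])
E
```

```text
time: 11.92
tcp_pos: [561.0, -68.9, 118.5]
tcp_rot: [179.9, 0.0, 94.0]
ft_force: [0.2, 0.2, -1.6]
width: 0.299
grasp_force: 61.9
[561.02533005 -68.63031545 118.13892697] [1.79933502e+02 1.20805563e-02 9.39872417e+01]
```

View pics/w4.png

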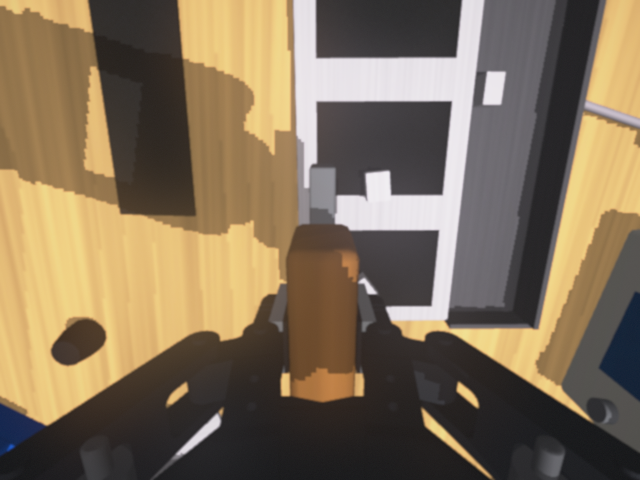

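Stub 1 is already in the trough at (490,88). The next stub, at (377,186), is within the blade's span, so the second stroke goes ahead.

```bash
python3 -m jog '[0,0,2,-20,0,0,0,0,0,0,-20,0,0,0,0,0,0,-12,0,0,0,0,0,0,-6,0,0,0,0,0,0,-3,0,0,0,0,0,0,0,0,0,0,0,0,0,0,0,0,0]'
python3 -m jog '[0,6,0.4,0,0,0,0,0,6,0.4,0,0,0,0,0,6,0.4,0,0,0,0,0,6,0.4,0,0,0,0,0,6,0.4,0,0,0,0,0,6,0.4,0,0,0,0,0,6,0.4,0,0,0,0,0,6,0.4,0,0,0,0,0,6,0.4,0,0,0,0,0,6,0.4,0,0,0,0,0,6,0.4,0,0,0,0,0,6,0.4,0,0,0,0,0,6,0.4,0,0,0,0,0,6,0.4,0,0,0,0,0,6,0.4,0,0,0,0,0,6,0.4,0,0,0,0,0,6,0.4,0,0,0,0,0,6,0.4,0,0,0,0,0,0,0,0,0,0,0]'
```

```text
time: 12.85
tcp_pos: [560.8, -67.1, 56.8]
tcp_rot: [180.0, 0.0, 94.0]
ft_force: [-0.7, 0.1, -2.7]
width: 0.298
grasp_force: 61.9
time: 15.22
tcp_pos: [668.8, -59.8, 56.2]
tcp_rot: [180.0, 0.0, 94.0]
ft_force: [0.5, -0.0, -1.5]
width: 0.3
grasp_force: 61.9
```

```bash
python3 -m jog '[0,0,0,20,0,0,0,0,0,0,30,0,0,0,0,-30,10,23,0,0,0,0,-35,12,0,0,0,0,0,-35,12,0,0,0,0,0,-35,13,0,0,0,0,0,-36,13,0,0,0,0,0,-36,13,0,0,0,-1.6,0,-36,13,0,0,0,0,0,0,0,0,0,0,0,0,0,0,0,0,0,0]'
python3 - <<'E'
from h import *
im,c=snap('wrist'); s=arm.state(); print(s['tcp_pos'],s['tcp_rot'])
for m in models.mark_of('chip1_c','wrist'): print(m['p'],at(c,*m['location'],26)[:2])
it,ct=snap('top')
print([ (m['p'],m['location'],at(ct,*m['location'],26)[:2]) for m in models.mark_of('chip1_c','top')])
a=warp(it,ct,20,520,760,-160,160,1); b=warp(im,c,20,520,760,-160,160,2)
cv2.imwrite('pics/v5.png',np.vstack([cv2.resize(a,None,fx=1.2,fy=1.2),cv2.resize(b,None,fx=.6,fy=.6)])[...,::-1])
E
```

```text
time: 16.6
tcp_pos: [426.4, 26.0, 130.5]
tcp_rot: [179.9, 0.0, 92.4]
ft_force: [0.7, -0.0, -1.7]
width: 0.294
grasp_force: 61.9
[426.42457648  25.93212475 130.16621509] [1.79900110e+02 8.66899621e-03 9.23557025e+01]
0.61 [666.26429418 -97.02697161]
[(0.56, [196.6, 358.5], array([ 671.97465324, -111.21485702]))]
```

View pics/v5.png

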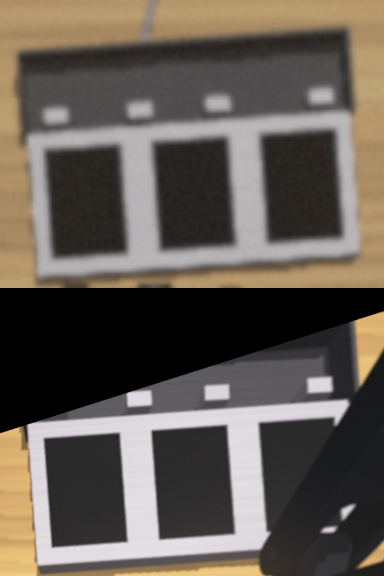

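All four stubs lie in the trough and the plate is clean. Now I'll set the scraper down at the mat's centre.

```bash
python3 -m jog '[0,-1,0.4,-30,0,0,0,0,0,0,-30,0,0,0,0,0,0,-16,0,0,0,0,0,0,-8,0,0,0,0,0,0,-5,0,0,0,0,0,0,-1.5,0,0,0,0,0,0,0,0,0,0]'

```

```text
time: 17.68
tcp_pos: [424.8, 26.5, 39.1]
tcp_rot: [180.0, 0.0, 92.4]
ft_force: [-0.5, 0.4, -1.4]
width: 0.297
grasp_force: 62.1
```

```bash
python3 -m jog '[0,0,0,-0.5,0,0,0,0,0,0,0,0,0,0,0,0,0,0,0,0,0]'; python3 -m jog '[0,0,0,-0.5,0,0,0,0,0,0,0,0,0,0,0,0,0,0,0,0,0]'
```

```text
time: 18.05
tcp_pos: [424.8, 26.5, 38.6]
tcp_rot: [180.0, 0.0, 92.4]
ft_force: [0.2, -0.7, 2.1]
width: 0.3
grasp_force: 62.3
time: 18.42
tcp_pos: [424.8, 26.5, 38.6]
tcp_rot: [180.0, 0.0, 92.4]
ft_force: [-3.9, -0.8, 12.7]
width: 0.296
grasp_force: 64.1
```

```bash
python3 -m jog '[0,0,0,0.5,0,0,0,50,0,0,0,0,0,0,100,0,0,0,0,0,0,100,0,0,0,0,0,0,100,0,0,0,0,0,0,100,0,0,0,0,0,0,100,0,0,20,0,0,0,100,0,0,40,0,0,0,100,0,0,50,0,0,0,100,0,0,50,0,0,0,100,10,-45,30,0,0,0,100,10,-45,30,0,0,0,100,10,-45,0,0,0,0,100,10,-45,0,0,0,0,100,10,-45,0,0,0,0,100,10,-45,0,0,0,0,100,0,-30,0,0,0,0,100,0,0,0,0,0,0,100,0,0,0,0,0,0]'
cat >> h.py <<'E'
def bright(im,c,z,x0,x1,y0,y1,thr=None):
    pass
E
python3 - <<'E'
from h import *
s=arm.state(); im,c=snap('wrist','w6.png'); print(s['tcp_pos'],s['tcp_rot'],c['position'])
traces(c,'wrist',dict(up1_c=24,plate=20,scraper_c=75))
for m in models.mark_of('up1_c','wrist'): print(m['p'],m['location'],at(c,*m['location'],12)[:2])
it,ct=snap('top'); traces(ct,'top',dict(scraper_c=75,up1_c=24,down1_c=24))
E
```

```text
time: 20.8
tcp_pos: [484.5, -273.0, 258.2]
tcp_rot: [-180.0, -0.0, 92.4]
ft_force: [-0.6, 0.1, 0.1]
width: 0.999
grasp_force: 0.0
[ 484.47553071 -272.96694037  258.1754338 ] [-1.79985870e+02 -2.00060531e-02  9.23646871e+01] [ 482.05724934 -202.5570756   400.41874427]
wrist up1_c 0.89 [374.3, 175.1, 81.4, 69.4] 24 ([589.7000122070312, -270.70001220703125], [84.9000015258789, 62.20000076293945], 168.5)
wrist up1_c 0.47 [385.5, 1.7, 203.0, 82.6] 24 ([639.5999755859375, -101.5], [200.10000610351562, 77.9000015258789], 2.4)
wrist plate 0.9 [386.1, 2.1, 202.2, 85.7] 20 ([641.7000122070312, -99.9000015258789], [201.0, 77.80000305175781], 2.4)
wrist scraper_c 0.59 [65.6, 153.1, 116.3, 72.8] 75 ([289.5, -264.8999938964844], [107.9000015258789, 45.599998474121094], 148.3)
wrist scraper_c 0.49 [504.5, 43.0, 22.5, 26.8] 75 ([647.9000244140625, -122.30000305175781], [19.899999618530273, 16.299999237060547], 91.6)
0.81 [207.4, 414.0] [ 594.66553095 -272.06326222]
top scraper_c 0.85 [213.1, 333.9, 44.5, 20.0] 75 ([297.8999938964844, 188.60000610351562], [114.9000015258789, 31.700000762939453], 66.8)
top scraper_c 0.72 [278.9, 286.5, 45.9, 8.8] 75 ([422.79998779296875, 24.700000762939453], [107.9000015258789, 26.399999618530273], 90.7)
top up1_c 0.56 [406.3, 211.1, 31.5, 36.8] 24 ([587.5999755859375, -270.1000061035156], [82.5999984741211, 62.70000076293945], 167.6)
top down1_c 0.97 [127.3, 247.2, 40.0, 37.4] 24 ([485.1000061035156, 418.6000061035156], [84.0, 62.79999923706055], 43.2)
```

View pics/w6.png

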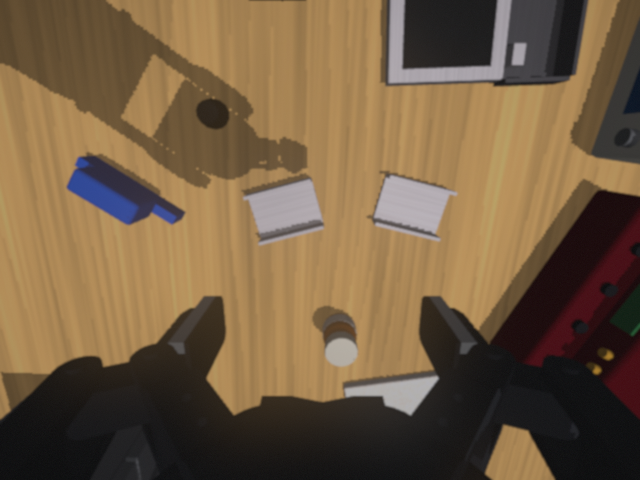

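The scraper stands upright on the mat in the top view. The wrist view shows open-up channels at (285,210) and (414,207). I'll fit their poses with a box silhouette.

```bash
python3 - <<'E'
s=open('h.py').read(); s=s[:s.index('def bright')]
s+='''
from scipy.optimize import minimize
def seg(im,seed,box=None,smax=70,vmin=70):
    "connected low-saturation blob at seed (row,col)"
    h=cv2.cvtColor(cv2.GaussianBlur(im,(3,3),0),cv2.COLOR_RGB2HSV)
    m=((h[...,1]<smax)&(h[...,2]>vmin)).astype(np.uint8)
    if box is not None: k=np.zeros_like(m); r0,r1,c0,c1=box; k[r0:r1,c0:c1]=1; m*=k
    m=cv2.morphologyEx(m,cv2.MORPH_CLOSE,np.ones((3,3)))
    n,l=cv2.connectedComponents(m); return l==l[int(seed[0]),int(seed[1])]
def fit(c,mask,x,y,yaw,z0=0,dims=(80,60,24)):
    "fit a box silhouette (base at z0) to the mask: x,y,yaw(deg), IoU"
    cs,_=cv2.findContours(mask.astype(np.uint8),cv2.RETR_EXTERNAL,cv2.CHAIN_APPROX_NONE)
    S=4; hull=lambda p: cv2.fillConvexPoly(np.zeros((480*S,640*S),np.uint8),cv2.convexHull(np.round(p*S+S/2).astype(np.int32)),1)
    M=hull(max(cs,key=cv2.contourArea)[:,0].astype(np.float32))
    B=np.array([[i,j,k] for i in(-.5,.5) for j in(-.5,.5) for k in(0,1)])*dims
    def f(q):
        t=np.radians(q[2]*1.); R=np.array([[np.cos(t),-np.sin(t)],[np.sin(t),np.cos(t)]])
        P=np.c_[B[:,:2]@R.T+q[:2],B[:,2]+z0]
        K=hull(np.float32([proj(c,p)[::-1] for p in P]))
        return 1-(K&M).sum()/(K|M).sum()
    r=minimize(f,[x,y,yaw],method='Nelder-Mead',options=dict(initial_simplex=np.array([[x,y,yaw],[x+6,y,yaw],[x,y+6,yaw],[x,y,yaw+8]]),xatol=.05,fatol=1e-5,maxiter=150))
    return np.round(r.x,1).tolist(),round(1-r.fun,3)
'''
open('h.py','w').write(s)
E
python3 - <<'E'
from h import *
im,c=snap('wrist')
for sd,yaw in (((205,414),-11),((208,285),13)):
    m=seg(im,sd); p=at(c,*sd,12); print(m.sum(),fit(c,m,p[0],p[1],yaw))
# bays from first wrist picture are at yaw 4 ; plate fit from w1 not possible w/o its calibration
E
```

```text
3607 ([592.3, -271.8, -11.7], np.float64(0.982))
3578 ([441.0, -282.9, 17.0], np.float64(0.99))
```

```bash
python3 -m jog '[100,20,33,0,0,0,0,100,20,33,0,0,0,0,100,20,33,0,0,0,0,100,20,33,0,0,0,0,100,20,33,0,0,0,0,100,15,33,0,0,0,0,100,0,0,0,0,0,0,100,0,0,0,0,0,0]'
python3 - <<'E'
from h import *
im,c=snap('wrist','w7.png'); s=arm.state(); print(s['tcp_pos'],c['position'])
g=cv2.GaussianBlur(cv2.cvtColor(im,cv2.COLOR_RGB2GRAY),(3,3),0)
C=[]
for p in ((606,-92),(598,-2),(590,88)):
    r,k=proj(c,[*p,20]); m=(g<100).astype(np.uint8); n,l=cv2.connectedComponents(m); m=l==l[int(r),int(k)]
    q=fit(c,m,*p,4,20,(92,64,0.01)); C.append(q[0]); print(m.sum(),q)
C=np.array(C); d=C[2]-C[0]; print('centre',C.mean(0),'yaw',np.degrees(np.arctan2(-d[0],d[1])),'span',np.hypot(*d[:2]))
E
```

```text
time: 22.3
tcp_pos: [599.4, -75.8, 258.2]
tcp_rot: [-180.0, 0.0, 92.4]
ft_force: [-0.1, -0.0, -1.3]
width: 1.0
grasp_force: 0.0
[599.28414596 -76.18326765 258.3155954 ] [596.86450659  -5.98019136 400.35932872]
3857 ([606.0, -92.0, 4.0], np.float64(0.919))
4832 ([597.3, -1.9, 4.3], np.float64(0.946))
6043 ([593.2, 88.4, 4.4], np.float64(0.943))
centre [598.83333333  -1.83333333   4.23333333] yaw 4.058530847775891 span 180.8535318980528
```

```bash
python3 - <<'E'
from h import *
im,c=snap('wrist')
w=warp(im,c,20,520,680,-160,160,2.5); cv2.imwrite('pics/p7.png',w[...,::-1])
E
```

```text
(no output)
```

View pics/p7.png

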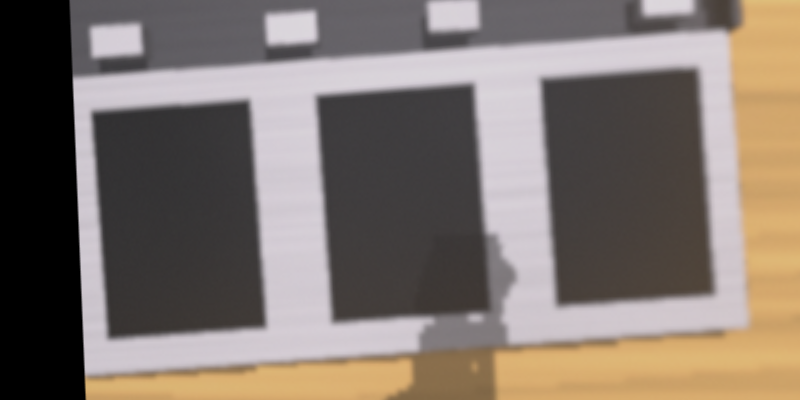

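The three bays show clean outlines, with centres at (178,219), (403,202) and (627,186) in the rectified crop. These map to (592.4,88.6), (599,-1.2) and (605.5,-91), with the plate at yaw 4.15°. Next I'll move over the first open-up channel.

```bash
python3 -m jog '[100,-1,-20,-8,0,0,-10.4,100,-1,-20,-8,0,0,-10.4,100,-1,-20,-8,0,0,-10.4,100,-1,-20,-8,0,0,-10.4,100,-1,-20,-8,0,0,-10.4,100,-1,-20,-8,0,0,-10.4,100,-1,-20,-8,0,0,-10.4,100,0,-20,-8,0,0,-10.4,100,0,-20,-8,0,0,-10.4,100,0,-16,-8,0,0,-10.4,100,0,0,0,0,0,0,100,0,0,0,0,0,0]'
python3 - <<'E'
from h import *
im,c=snap('wrist','w8.png'); s=arm.state(); print(s['tcp_pos'],s['tcp_rot'],c['position'])
r,k=proj(c,[592.3,-271.8,4]); print(r,k)
m=seg(im,(r,k)); print(m.sum(),fit(c,m,592.3,-271.8,-11.7))
E
```

```text
time: 23.9
tcp_pos: [592.4, -271.4, 178.8]
tcp_rot: [-180.0, -0.0, -11.4]
ft_force: [-0.6, -0.3, 0.9]
width: 1.002
grasp_force: 0.0
[ 592.59505501 -271.1557652   178.88859034] [ 1.79994381e+02 -3.60657147e-02 -1.14372555e+01] [ 663.68954423 -287.30462394  320.98183716]
220.30406206923516 320.7215037650661
5401 ([593.1, -271.6, -12.0], np.float64(0.987))
```

```bash
python3 -m jog '[100,0.5,-0.4,-40,0,0,-0.6,100,0,0,-40,0,0,0,100,0,0,-40,0,0,0,100,0,0,-30,0,0,0,100,0,0,-16,0,0,0,100,0,0,-8,0,0,0,100,0,0,-2,0,0,0,100,0,0,0,0,0,0,60,0,0,0,0,0,0,60,0,0,0,0,0,0,60,0,0,0,0,0,0,60,0,0,0,0,0,0,60,0,0,0,0,0,0]' 30
```

```text
time: 25.58
tcp_pos: [593.4, -272.1, 3.1]
tcp_rot: [180.0, -0.1, -12.2]
ft_force: [-1.2, 1.3, 6.4]
width: 0.693
grasp_force: 33.3
```

```bash
python3 - <<'E'
from h import *
im,c=snap('wrist','w9.png'); s=arm.state(); print(s['tcp_pos'],s['tcp_rot'],s['width'],s['grasp_force'])
E
```

```text
[ 593.37890188 -272.06373839    3.0934382 ] [ 1.79984621e+02 -6.04722991e-02 -1.22359028e+01] 0.6961105477641488 33.31089198589325
```

View pics/w9.png

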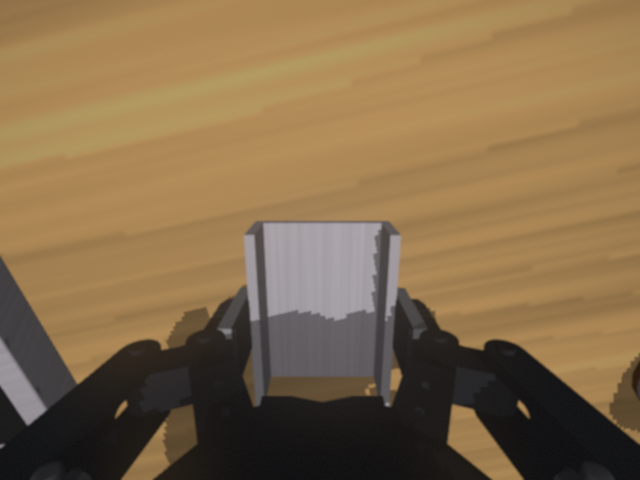

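```bash
python3 - <<'E'
from h import *
im,c=snap('wrist'); s=arm.state()
a=at(c,221,322,2); b=at(c,377,322,4); t=np.radians(s['tcp_rot'][2]); u=np.array([np.cos(t),np.sin(t)])
for p in(a,b): print(p,(p[:2]-s['tcp_pos'][:2])@u)
E
python3 -m jog '[60,0,0,10,0,0,0,60,0,0,20,0,0,0,60,0,0,40,0,0,0,60,0,0,30,0,0,0,60,2,30,0,0,0,4,60,2,30,0,0,0,4,60,2,30,0,0,0,4,60,2,30,0,0,0,4,60,2,30,0,0,0,0,60,2,30,0,0,0,0,60,0,0,0,0,0,0,60,0,0,0,0,0,0]'
```

```text
[ 631.68842449 -282.23548903    2.        ] 39.59326952006472
[ 552.99752728 -265.20234105    4.        ] -40.91998862386659
time: 27.18
tcp_pos: [605.2, -92.3, 103.2]
tcp_rot: [180.0, -0.0, 3.8]
ft_force: [-0.8, 0.3, -0.6]
width: 0.695
grasp_force: 32.8
```

```bash
python3 -m jog '[60,0.9,1.3,-30,0,0,0.35,60,0,0,-30,0,0,0,60,0,0,-12,0,0,0,60,0,0,-5,0,0,0,60,0,0,-2,0,0,0,60,0,0,0,0,0,0,60,0,0,0,0,0,0]'
```

```text
time: 28.05
tcp_pos: [606.3, -90.6, 24.0]
tcp_rot: [180.0, -0.1, 4.1]
ft_force: [-0.6, -0.2, -1.6]
width: 0.699
grasp_force: 32.8
```

```bash
python3 -m jog '[60,0,-0.4,-0.5,0,0,0,60,0,0,-0.4,0,0,0,60,0,0,0,0,0,0]'; python3 -m jog '[75,0,0,0,0,0,0,85,0,0,0,0,0,0,85,0,0,0,0,0,0,85,0,0,10,0,0,0,85,0,0,30,0,0,0,85,0,0,50,0,0,0,85,0,0,50,0,0,0,85,0,0,0,0,0,0]'
python3 - <<'E'
from h import *
im,c=snap('wrist'); s=arm.state()
r,k=proj(c,[605.5,-91,24]); g=cv2.cvtColor(im,cv2.COLOR_RGB2GRAY)
w=warp(im,c,44,520,700,-200,100,2.5); cv2.imwrite('pics/w10.png',w[...,::-1])
E
```

```text
time: 28.42
tcp_pos: [606.1, -91.0, 23.1]
tcp_rot: [180.0, -0.0, 4.1]
ft_force: [-3.7, 0.3, 5.8]
width: 0.697
grasp_force: 33.6
time: 29.42
tcp_pos: [607.5, -91.3, 167.5]
tcp_rot: [179.9, -0.4, 4.1]
ft_force: [-0.1, -0.0, 0.3]
width: 0.845
grasp_force: 0.0
```

View pics/w10.png

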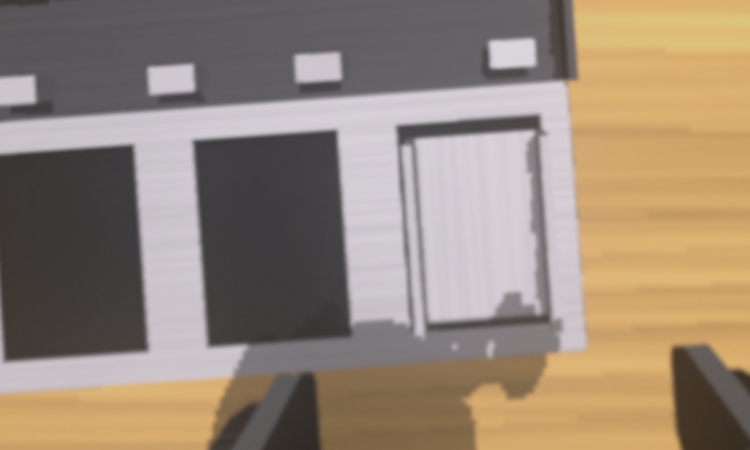

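The first channel lies centred in the right bay (rows 118–330, cols 398–545 of the crop), with even dark margins. On to the second.

```bash
python3 -m jog '[100,-21,-24,2,0,0,1.6,100,-21,-24,2,0,0,1.6,100,-21,-24,2,0,0,1.6,100,-21,-24,2,0,0,1.6,100,-21,-24,2,0,0,1.6,100,-21,-24,2,0,0,1.6,100,-21,-24,0,0,0,1.6,100,-20,-24,0,0,0,1.7,100,0,0,0,0,0,0,100,0,0,0,0,0,0]'
python3 - <<'E'
from h import *
im,c=snap('wrist','w11.png'); s=arm.state(); print(s['tcp_pos'],s['tcp_rot'],c['position'])
r,k=proj(c,[441,-282.9,4]); print(r,k)
m=seg(im,(r,k)); print(m.sum(),fit(c,m,441,-282.9,17))
E
```

```text
time: 30.72
tcp_pos: [439.0, -282.5, 173.8]
tcp_rot: [-179.9, 0.0, 17.0]
ft_force: [-0.3, 0.6, 0.3]
width: 1.0
grasp_force: 0.0
[ 439.19461979 -282.36875932  173.93225852] [-1.79958259e+02  2.17600344e-02  1.70240715e+01] [ 508.7261881  -263.21113375  315.931734  ]
218.52699744265453 321.0057462883381
5689 ([440.9, -282.4, 16.8], np.float64(0.975))
```

```bash
python3 -m jog '[100,1.8,0,-40,0,0,0,100,0,0,-40,0,0,0,100,0,0,-40,0,0,0,100,0,0,-26,0,0,0,100,0,0,-15,0,0,0,100,0,0,-8,0,0,0,100,0,0,-2,0,0,0,100,0,0,0,0,0,0,60,0,0,0,0,0,0,60,0,0,0,0,0,0,60,0,0,0,0,0,0,60,0,0,0,0,0,0,60,0,0,0,0,0,0]' 30
cat >> h.py <<'E'
def along(ztop,z0=0):
    "held channel: offset of its middle from the TCP along tool x, from the two web ends at col 322"
    im,c=snap('wrist'); s=arm.state(); t=np.radians(s['tcp_rot'][2]); u=np.array([np.cos(t),np.sin(t)])
    h=cv2.cvtColor(cv2.GaussianBlur(im,(3,3),0),cv2.COLOR_RGB2HSV)[:,318:326,1].mean(1)
    rows=np.where(h[150:395]<70)[0]+150
    print('rows',rows.min(),rows.max(),[round(float((at(c,r,322,z)[:2]-s['tcp_pos'][:2])@u),1) for r,z in((rows.min(),ztop),(rows.max(),ztop))],s['tcp_pos'],s['tcp_rot'])
E
python3 -c "
from h import *
along(4)"
```

```text
time: 32.4
tcp_pos: [441.0, -283.1, 4.1]
tcp_rot: [180.0, -0.0, 17.0]
ft_force: [-1.7, 0.3, 6.0]
width: 0.695
grasp_force: 32.5
rows 217 372 [40.7, -39.7] [ 440.96755447 -283.17722126    4.054684  ] [ 1.79959998e+02 -2.94768711e-02  1.70074199e+01]
```

```bash
python3 -m jog '[60,0,0,10,0,0,0,60,0,0,20,0,0,0,60,0,0,40,0,0,0,60,0,0,30,0,0,0,60,20,35,0,0,0,-1.6,60,20,35,0,0,0,-1.6,60,20,35,0,0,0,-1.6,60,20,35,0,0,0,-1.6,60,20,35,0,0,0,-1.6,60,20,35,0,0,0,-1.6,60,20,35,0,0,0,-1.6,60,18,37,0,0,0,-1.6,60,0,0,0,0,0,0,60,0,0,0,0,0,0]'
```

```text
time: 34.2
tcp_pos: [598.5, -1.3, 103.6]
tcp_rot: [180.0, 0.0, 4.2]
ft_force: [-0.0, 0.9, -0.1]
width: 0.695
grasp_force: 33.0
```

```bash
python3 -m jog '[60,0.2,0,-30,0,0,0,60,0,0,-30,0,0,0,60,0,0,-12,0,0,0,60,0,0,-5,0,0,0,60,0,0,-1.8,0,0,0,60,0,0,-0.4,0,0,0,60,0,0,-0.3,0,0,0,60,0,0,0,0,0,0]'; python3 -m jog '[75,0,0,0,0,0,0,85,0,0,0,0,0,0,85,0,0,0,0,0,0,85,0,0,10,0,0,0,85,0,0,30,0,0,0,85,0,0,50,0,0,0,85,0,0,50,0,0,0,85,0,0,0,0,0,0]'
python3 - <<'E'
from h import *
it,ct=snap('top')
for k in('up1_c','down1_c'):
  for m in models.mark_of(k,'top'): print(k,round(m['p'],2),m['location'],at(ct,*m['location'],12)[:2])
for sd in((217,217),(266,147),(292,206)):
    m=seg(it,sd); p=at(ct,*sd,12); print(m.sum(),[fit(ct,m,p[0],p[1],y) for y in(-13,40,90)])
E
```

```text
time: 35.2
tcp_pos: [599.1, -0.9, 24.2]
tcp_rot: [180.0, -0.0, 4.2]
ft_force: [0.5, -0.6, -0.6]
width: 0.693
grasp_force: 32.9
time: 36.2
tcp_pos: [600.5, -1.0, 168.9]
tcp_rot: [179.9, -0.4, 4.2]
ft_force: [-0.4, 0.2, -0.3]
width: 0.848
grasp_force: 0.0
up1_c 0.65 [221.4, 351.7] [609.88446839 -94.78817312]
down1_c 0.56 [264.1, 147.0] [492.80351696 423.63545981]
807 [([619.3, 252.0, -13.8], np.float64(0.975)), ([619.4, 251.8, -14.0], np.float64(0.975)), ([620.0, 251.7, 106.0], np.float64(0.704))]
857 [([487.0, 424.8, -25.4], np.float64(0.711)), ([487.5, 423.1, 42.5], np.float64(0.96)), ([488.0, 423.2, 42.0], np.float64(0.96))]
875 [([422.6, 270.6, 1.4], np.float64(0.979)), ([422.7, 270.8, 0.7], np.float64(0.98)), ([423.9, 269.7, 120.3], np.float64(0.688))]
```

```bash
python3 -m jog '[100,2,32,1,0,0,-2.2,100,2,32,1,0,0,-2.2,100,2,32,1,0,0,-2.2,100,2,32,1,0,0,-2.2,100,2,32,1,0,0,-2.2,100,2,32,1,0,0,-2.2,100,2,32,0,0,0,-2.2,100,4,29,0,0,0,-2.2,100,0,0,0,0,0,0,100,0,0,0,0,0,0]'
python3 - <<'E'
from h import *
im,c=snap('wrist','w12.png'); s=arm.state(); print(s['tcp_pos'],s['tcp_rot'],c['position'])
r,k=proj(c,[617,254,4]); print(r,k)
m=seg(im,(r,k)); print(m.sum(),fit(c,m,617,254,-14))
E
```

```text
time: 37.6
tcp_pos: [616.6, 251.4, 168.7]
tcp_rot: [179.9, 0.1, -13.4]
ft_force: [-0.7, 0.0, -0.4]
width: 1.001
grasp_force: 0.0
[616.76480325 251.20622067 169.10965655] [ 1.79950802e+02  6.47836382e-02 -1.33984648e+01] [687.61249671 232.66858913 311.10746229]
222.66844647798666 316.9390598771388
5750 ([620.0, 250.6, -13.9], np.float64(0.986))
```

```bash
python3 -m jog '[100,3.3,-0.6,-40,0,0,-0.5,100,0,0,-40,0,0,0,100,0,0,-40,0,0,0,100,0,0,-25,0,0,0,100,0,0,-12,0,0,0,100,0,0,-6,0,0,0,100,0,0,-2,0,0,0,100,0,0,0,0,0,0,60,0,0,0,0,0,0,60,0,0,0,0,0,0,60,0,0,0,0,0,0,60,0,0,0,0,0,0,60,0,0,0,0,0,0]' 30
python3 -c "
from h import *
along(4)"
```

```text
time: 39.28
tcp_pos: [620.5, 251.6, 5.6]
tcp_rot: [-180.0, -0.0, -13.9]
ft_force: [-1.9, -1.2, 5.4]
width: 0.692
grasp_force: 33.2
rows 220 373 [40.0, -40.5] [620.54578789 251.55564849   5.59545255] [-1.79970268e+02 -4.55922417e-02 -1.38837411e+01]
```

```bash
python3 -m jog '[60,0,0,10,0,0,0,60,0,0,20,0,0,0,60,0,0,40,0,0,0,60,0,0,30,0,0,0,60,-5,-27,0,0,0,3,60,-5,-27,0,0,0,3,60,-5,-27,0,0,0,3,60,-5,-27,0,0,0,3,60,-4,-27,0,0,0,3,60,-4,-28,0,0,0,3,60,0,0,0,0,0,0,60,0,0,0,0,0,0]'
```

```text
time: 40.83
tcp_pos: [592.5, 88.9, 105.8]
tcp_rot: [-180.0, -0.1, 4.1]
ft_force: [-0.6, -0.5, -0.0]
width: 0.692
grasp_force: 32.7
```

```bash
python3 -m jog '[60,0.1,-0.2,-30,0,0,0,60,0,0,-30,0,0,0,60,0,0,-12,0,0,0,60,0,0,-5,0,0,0,60,0,0,-2.5,0,0,0,60,0,0,-0.4,0,0,0,60,0,0,-0.3,0,0,0,60,0,0,0,0,0,0]'; python3 -m jog '[75,0,0,0,0,0,0,85,0,0,0,0,0,0,85,0,0,0,0,0,0,85,0,0,10,0,0,0,85,0,0,30,0,0,0,85,0,0,50,0,0,0,85,0,0,50,0,0,0,85,0,0,0,0,0,0]'
python3 - <<'E'
from h import *
im,c=snap('wrist'); s=arm.state(); print(s['tcp_pos'])
w=warp(im,c,44,520,700,-150,150,2.5); cv2.imwrite('pics/w13.png',w[...,::-1])
E
```

```text
time: 41.82
tcp_pos: [592.7, 88.3, 25.6]
tcp_rot: [-180.0, -0.1, 4.1]
ft_force: [-2.4, 1.0, 5.3]
width: 0.69
grasp_force: 33.4
time: 42.82
tcp_pos: [593.9, 88.4, 169.6]
tcp_rot: [-180.0, -0.4, 4.1]
ft_force: [-0.4, -0.2, -1.1]
width: 0.849
grasp_force: 0.0
[592.90418122  88.29930197 166.84768642]
```

View pics/w13.png

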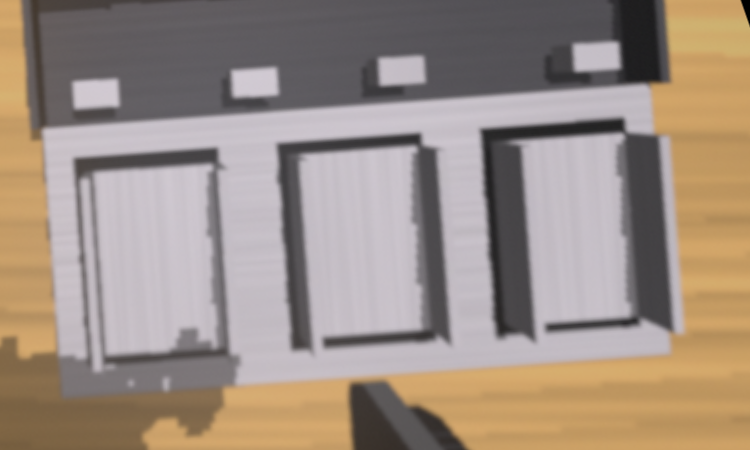

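All three open-up channels sit squarely in the bays (crop columns 78–228, 280–445 and 483–670), with even margins. Now the open-down channels, nearest first.

```bash
python3 -m jog '[100,-22,23,1,0,0,-0.4,100,-22,23,1,0,0,-0.4,100,-22,23,0,0,0,-0.4,100,-22,23,0,0,0,-0.4,100,-22,23,0,0,0,-0.4,100,-22,23,0,0,0,-0.4,100,-22,23,0,0,0,-0.4,100,-16,21,0,0,0,-0.4,100,0,0,0,0,0,0,100,0,0,0,0,0,0]'
python3 - <<'E'
from h import *
im,c=snap('wrist','w14.png'); s=arm.state(); print(s['tcp_pos'],s['tcp_rot'],c['position'])
r,k=proj(c,[422.6,270.7,24]); print(r,k)
m=seg(im,(r,k)); print(m.sum(),fit(c,m,422.6,270.7,1))
E
```

```text
time: 44.12
tcp_pos: [422.4, 269.8, 166.1]
tcp_rot: [180.0, 0.1, 0.9]
ft_force: [0.4, 0.5, 0.8]
width: 0.997
grasp_force: 0.0
[422.5648045  269.64545934 166.23337424] [1.79971662e+02 4.09182116e-02 8.88355937e-01] [495.27215713 268.95713797 308.24314833]
227.70614473071288 318.4006021128272
6136 ([422.2, 269.8, 0.6], np.float64(0.977))
```

```bash
python3 -m jog '[100,-0.3,0.1,-40,0,0,-0.3,100,0,0,-40,0,0,0,100,0,0,-40,0,0,0,100,0,0,-22,0,0,0,100,0,0,-12,0,0,0,100,0,0,-5,0,0,0,100,0,0,-1,0,0,0,100,0,0,0,0,0,0,60,0,0,0,0,0,0,60,0,0,0,0,0,0,60,0,0,0,0,0,0,60,0,0,0,0,0,0,60,0,0,0,0,0,0]' 30
python3 -c "
from h import *
along(24)"
```

```text
time: 45.8
tcp_pos: [422.2, 270.5, 7.3]
tcp_rot: [-180.0, -0.0, 0.6]
ft_force: [-1.7, -0.4, 5.7]
width: 0.694
grasp_force: 31.8
rows 226 394 [41.3, -37.8] [422.23358824 270.4765644    7.27332083] [-1.79981951e+02 -3.57268996e-02  6.19396981e-01]
```

```bash
python3 -m jog '[60,0,0,10,0,0,0,60,0,0,20,0,0,0,60,0,0,40,0,0,0,60,0,0,30,0,0,0,60,22,-28,0,0,0,0.5,60,22,-28,0,0,0,0.5,60,22,-28,0,0,0,0.5,60,22,-28,0,0,0,0.5,60,22,-28,0,0,0,0.5,60,22,-28,0,0,0,0.5,60,22,-28,0,0,0,0.5,60,19,-31,0,0,0,0,60,0,0,0,0,0,0,60,0,0,0,0,0,0]'
```

```text
time: 47.6
tcp_pos: [594.7, 43.6, 106.9]
tcp_rot: [-180.0, 0.0, 4.1]
ft_force: [0.1, -0.0, -1.0]
width: 0.694
grasp_force: 33.4
```

```bash
python3 -m jog '[60,0.3,0.1,-25,0,0,0,60,0,0,-25,0,0,0,60,0,0,-14,0,0,0,60,0,0,-7,0,0,0,60,0,0,-4,0,0,0,60,0,0,-0.4,0,0,0,60,0,0,-0.4,0,0,0,60,0,0,0,0,0,0]'
```

```text
time: 48.6
tcp_pos: [595.6, 43.4, 31.4]
tcp_rot: [-180.0, -0.0, 4.1]
ft_force: [0.0, 0.2, -0.1]
width: 0.691
grasp_force: 33.6
```

```bash
python3 -m jog '[60,0,0,-0.4,0,0,0,60,0,0,0,0,0,0]'; python3 -m jog '[72,0,0,0,0,0,0,78,0,0,0,0,0,0,78,0,0,0,0,0,0,78,0,0,10,0,0,0,78,0,0,30,0,0,0,78,0,0,50,0,0,0,78,0,0,50,0,0,0,78,0,0,0,0,0,0]'
python3 - <<'E'
from h import *
im,c=snap('wrist','w15.png'); s=arm.state(); print(s['tcp_pos'],s['width'])
r,k=proj(c,[595.8,43.7,48]); 
m=seg(im,(r,k),smax=60); print(m.sum(),'seg'); traces(c,'wrist',dict(down1_c=48,up1_c=44))
it,ct=snap('top'); sd=(266,147); m=seg(it,sd); print(fit(ct,m,487.5,423,42.5)); traces(ct,'top',dict(down1_c=48))
E
```

```text
time: 48.85
tcp_pos: [595.6, 43.4, 31.3]
tcp_rot: [180.0, -0.0, 4.1]
ft_force: [-3.4, -0.4, 7.2]
width: 0.691
grasp_force: 34.3
time: 49.85
tcp_pos: [596.9, 43.5, 175.5]
tcp_rot: [180.0, -0.4, 4.1]
ft_force: [-0.6, 0.9, -0.6]
width: 0.786
grasp_force: 0.0
[595.90322016  43.44651242 172.66702387] 0.780184987341099
59420 seg
wrist up1_c 0.82 [434.2, 183.4, 84.4, 97.2] 44 ([605.0999755859375, -86.9000015258789], [83.19999694824219, 68.80000305175781], 4.2)
([487.5, 423.9, 41.9], np.float64(0.96))
top down1_c 0.83 [127.8, 249.0, 36.8, 34.9] 48 ([483.20001220703125, 412.1000061035156], [82.80000305175781, 60.599998474121094], 42.6)
```

```bash
python3 -m jog '[100,-9,32,0,0,0,3.2,100,-9,32,0,0,0,3.2,100,-9,32,0,0,0,3.2,100,-9,32,0,0,0,3.2,100,-9,32,0,0,0,3.2,100,-9,32,0,0,0,3.2,100,-9,32,0,0,0,3.2,100,-9,32,0,0,0,3.2,100,-9,32,0,0,0,3.2,100,-9,32,0,0,0,3.2,100,-9,31,0,0,0,3.2,100,-9,30,0,0,0,3.2,100,0,0,0,0,0,0,100,0,0,0,0,0,0]'
python3 - <<'E'
from h import *
im,c=snap('wrist','w16.png'); s=arm.state(); print(s['tcp_pos'],s['tcp_rot'],c['position'])
r,k=proj(c,[488,423,24]); print(r,k)
m=seg(im,(r,k)); print(m.sum(),fit(c,m,488,423,42))
E
```

```text
time: 51.85
tcp_pos: [487.3, 423.8, 169.7]
tcp_rot: [180.0, 0.1, 42.5]
ft_force: [-0.7, 0.2, 0.6]
width: 0.999
grasp_force: 0.0
[487.55251522 423.60875376 169.89645475] [1.79998228e+02 6.24378392e-02 4.24467827e+01] [541.38152565 470.5106615  311.92358749]
225.22369320189148 320.6910054161305
5959 ([486.4, 421.3, 43.9], np.float64(0.975))
```

```bash
python3 -m jog '[100,-1,-2.4,-40,0,0,1.4,100,0,0,-40,0,0,0,100,0,0,-40,0,0,0,100,0,0,-24,0,0,0,100,0,0,-12,0,0,0,100,0,0,-6,0,0,0,100,0,0,-1.5,0,0,0,100,0,0,0,0,0,0,60,0,0,0,0,0,0,60,0,0,0,0,0,0,60,0,0,0,0,0,0,60,0,0,0,0,0,0,60,0,0,0,0,0,0]' 30
python3 -c "
from h import *
along(24)"
```

```text
time: 53.52
tcp_pos: [486.6, 422.3, 7.7]
tcp_rot: [180.0, -0.1, 43.9]
ft_force: [-0.6, -0.6, 6.5]
width: 0.689
grasp_force: 32.9
rows 223 394 [41.0, -39.7] [486.59715211 422.24546934   7.68750093] [ 1.79993312e+02 -5.53471515e-02  4.39159933e+01]
```

```bash
python3 -m jog '[60,0,0,10,0,0,0,60,0,0,20,0,0,0,60,0,0,40,0,0,0,60,0,0,30,0,0,0,60,8,-33,0,0,0,-3,60,8,-33,0,0,0,-3,60,8,-33,0,0,0,-3,60,8,-33,0,0,0,-3,60,8,-33,0,0,0,-3,60,8,-33,0,0,0,-3,60,8,-33,0,0,0,-3,60,8,-33,0,0,0,-3,60,8,-33,0,0,0,-3,60,8,-33,0,0,0,-3,60,8,-33,0,0,0,-3,60,9,-34,0,0,0,-3,60,9,-35,0,0,0,-3,60,9,-36,0,0,0,-0.75]'
python3 -m jog '[60,0,0,0,0,0,0,60,0,0,0,0,0,0]'
```

```text
time: 55.82
tcp_pos: [601.8, -47.1, 108.5]
tcp_rot: [180.0, -0.1, 4.1]
ft_force: [0.1, -0.6, 0.5]
width: 0.692
grasp_force: 32.6
time: 56.08
tcp_pos: [601.3, -45.6, 107.8]
tcp_rot: [-180.0, -0.0, 4.2]
ft_force: [0.2, 0.9, -0.7]
width: 0.691
grasp_force: 32.7
```

```bash
python3 -m jog '[60,0.3,-0.3,-25,0,0,0,60,0,0,-25,0,0,0,60,0,0,-14,0,0,0,60,0,0,-7,0,0,0,60,0,0,-4,0,0,0,60,0,0,-0.4,0,0,0,60,0,0,-0.4,0,0,0,60,0,0,0,0,0,0]'
```

```text
time: 57.08
tcp_pos: [601.9, -46.3, 31.7]
tcp_rot: [180.0, -0.0, 4.2]
ft_force: [-0.4, 0.4, 2.4]
width: 0.689
grasp_force: 32.8
```

Seated at the expected height with light contact. I'll release, back off to the left and high, and check.

```bash
python3 -m jog '[72,0,0,0,0,0,0,78,0,0,0,0,0,0,78,0,0,0,0,0,0,78,0,0,10,0,0,0,78,0,0,30,0,0,0,78,0,0,50,0,0,0,78,0,0,50,0,0,0,78,-35,5,20,0,0,0,78,-35,5,20,0,0,0,78,-35,10,20,0,0,0,78,-35,10,20,0,0,0,78,0,0,0,0,0,0,78,0,0,0,0,0,0]'
python3 - <<'E'
from h import *
im,c=snap('wrist'); s=arm.state(); print(s['tcp_pos'],s['width'])
sc,cs=snap('scene'); r,k=[int(v) for v in proj(cs,[590,0,30])]; 
a=cv2.resize(sc[r-100:r+80,k-130:k+110],None,fx=2,fy=2,interpolation=cv2.INTER_CUBIC)
w=warp(im,c,48,500,740,-150,150,1.2)
t,ct=snap('top'); b=cv2.resize(t[140:320,120:460],(600,318))[:, :]
H=np.zeros((600,800,3),np.uint8); H[:288*1,:360]=w[:288,:360]; H[240:600,320:800]=a[:360,:480]; H[:200,420:800]=cv2.resize(b,(380,200)); 
cv2.imwrite('pics/final.png',H[...,::-1])
traces(ct,'top',dict(scraper_c=75)); print([(m['p'],np.round(at(ct,*m['location'],39))) for m in models.mark_of('scraper_c','top')])
E
```

```text
time: 58.7
tcp_pos: [461.9, -16.4, 251.4]
tcp_rot: [180.0, -0.0, 4.2]
ft_force: [-0.0, 0.7, -0.5]
width: 0.78
grasp_force: 0.0
[462.02142984 -16.43282785 250.97916118] 0.7799011852963444
top scraper_c 0.58 [213.3, 331.7, 42.4, 22.1] 75 ([298.6000061035156, 188.8000030517578], [117.9000015258789, 28.899999618530273], 68.6)
top scraper_c 0.55 [403.8, 339.7, 30.3, 41.1] 75 ([261.29998779296875, -260.6000061035156], [112.5999984741211, 33.599998474121094], 149.1)
top scraper_c 0.5 [344.7, 205.4, 23.0, 29.3] 75 ([596.0, -100.5999984741211], [70.9000015258789, 44.70000076293945], 6.4)
[(0.83, array([300., 197.,  39.])), (0.66, array([ 265., -264.,   39.])), (0.64, array([605.,  87.,  39.])), (0.46, array([ 669., -109.,   39.]))]
```

View pics/final.png

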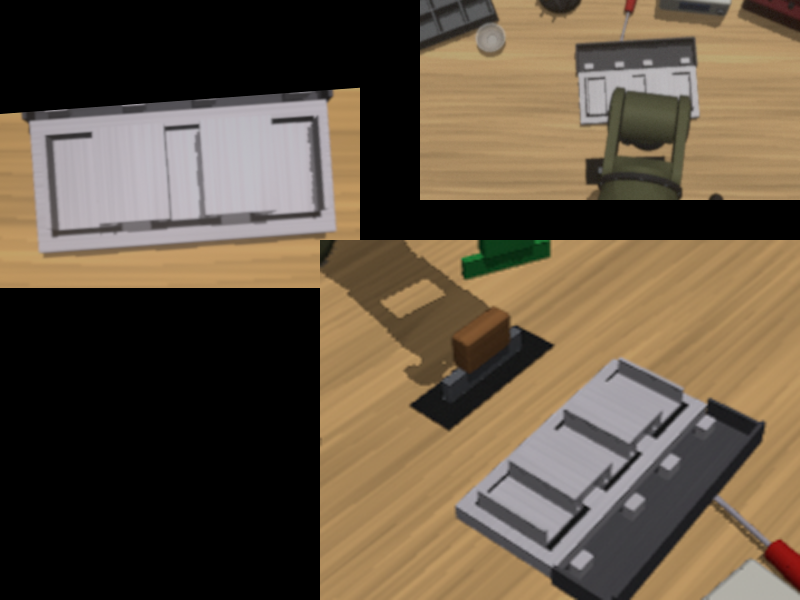

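The scene crop shows the scraper upright on its mat at (480,360), four stubs in the trough, three open-up channels in the bays, and both bridges seated level and square (610,415 and 560,460). The arm is clear of everything, so I'll hand in.

```bash
python3 -c "
from plant import arm
print(arm.hand_in())"
```

```text
the job is handed in; nothing more can be done
None
```

The job is done and handed in at about 59 s: all four stubs are in the trough, the scraper stands upright on its mat, the three open-up channels sit centred in their bays, and both open-down channels are seated level over the gaps, with nothing else touched.

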